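Set the spring flask compress

ROBOT

A 6-joint arm with a two-finger parallel gripper is mounted at the origin on the work surface. World frame = base frame: x ahead of the robot, y to its left, z up, the work surface at z = 0. Lengths are in m, angles in degrees, forces in N, time in s.
With the tool pointing down it reaches from about 0.375 to 0.9 m from the base axis. Payload 3.1 kg.
Tool frame: the origin (TCP) lies on the centre line of the jaws, within the pads' length; the fingertips stand ahead of it and the grasp point (between the pads) lies 3 mm ahead of it (robot.nose_length is the z of the fingertips in the tool frame, in m); z points along the fingers, y is the direction in which the jaws open and shut (so a half turn about z gives the same grasp; the last joint's range is limited). The gripper opens to 87 mm and grips with 3 to 60 N. Pads are 19 mm wide; open, the fingers measure 117 mm over their backs; the gripper's body (75 mm by 190 mm) begins 51 mm behind the grasp point.
Start: joints at [53.142, 30.224, 82.088, -0, 67.689, -10.227], TCP at [0.28, 0.559, 0.215] pointing down, gripper open.
Joint ranges: [-176.69, 176.69], [-43.24, 126.21], [12.49, 139.97], [-82, 262], [0, 151.66], [-163.58, 163.58]. Speed limits (degrees/s): [159.86, 159.86, 180, 180, 180, 180].

INTERFACE

Orientations are given as a 3x3 rotation matrix whose columns are the frame's x, y, z axes.
In Python, from bench import sensors, optics, workorder, robot gives the robot as it stands. The module is installed in compiled form; this text tells all that it offers.
- The arm moves only by the tool jog_arm, never from a script. Its argument "steps" is a list that holds one entry, the list of rows, each a list of 5 numbers: the finger opening in m, from 0 to 0.087, then the shift along the tool's x, y, z in m, then the turn about the tool's z in degrees. In form: [[[jaw, x, y, z, twist], ...]]. A call has 1 to 20 rows; each row shifts and turns the pose as measured when the row begins, along the tool's axes as they then stand; what a row does not reach is not made up. A row lasts 1/8 s, in which the tool goes at most 62.5 mm and 10.7 degrees, less where a joint would pass 70% of its speed; a pose out of reach is approached as far as the arm can. A call is refused whole if a number of a shift passes 0.0625 or a number of a turn 10.7, either way. A call with a gripper value outside its range is refused whole. The fingers move at their own pace and stop on an object; "squeeze" is the grip in N (left out, the last holds). Time passes only in rows, so rows that do not move let the fingers close. It gives the time, the measured TCP pose, the force and the opening at its end, in the units of the state.
- sensors.get_state(): the state, without advancing time (a new reading comes with each control period).
- optics.grab_frame(name): name is "scene" or "top" or "wrist"; returns a dict with "image" (400x640x3 uint8, blue, green, red), "range_z" (400x640 float32, m along the optical axis (not along the pixel's ray), 0 where there is no reading), "K" (3x3 intrinsics, pixels), "world_from_camera" (4x4, takes a point from camera to world coordinates); the wrist camera has in their place "tool_from_camera" (4x4, takes a point from camera to tool coordinates, whose origin is the TCP and whose axes are the flange's). Camera axes: x right, y up, looking along -z (the intrinsics and any distortion apply to the point x, -y, -z); pixel columns grow to the right and rows downward; lengths in m; the calibration is good to about 2 mm. A picture is of the moment at which its call begins: read the wrist's pose just before it.
- workorder.job_done(): hands the job in, once; it reports no verdict.
Trained networks look in the newest picture that a camera, given by its name, has taken for a name from the list of things; names that differ only in an ending like _2 or _b are one class to them, and where a whole thing is asked for, a point or a joint stands for the part that bears it (a point fixed in the world has none). Each returns a list of dicts, best first, with "p" (0 to 1); they miss things now and then, are a little off and sometimes report something else, mostly with a low value. They report only what shows in the picture. A call takes as long as a camera call. They do not tell look-alikes from the thing itself.
- optics.look_for(camera, query): "centre" ([column, row] in pixels, amid what is visible of it).
- optics.masks_of(camera, query): "region" (400x640 bool, what is visible of it) and "centre" ([column, row] in pixels, amid what is visible of it).
- optics.spot_point(camera, query): "centre" ([column, row] in pixels: a listed point, or the origin of a listed thing).
The state is a dict: "clock": time; "joint_pos": joint angles; "qvel": joint speeds; "tau": joint torques, N m; "eef_pos": TCP position; "tcp_rot": TCP orientation; "force": force on the tool from outside, world axes, zero at the start; "ft_torque": the same for the moment, N m; "grip_width": opening from 0.0 (shut) to 1.0 (fully open).
Only numpy, scipy, OpenCV 4.12 (cv2) and the standard library are available. Lean on these libraries where they do the work, as an engineer would, in place of code of your own. Each camera call takes 0.05 s, during which the arm holds its last target. There are 200 camera calls.

TASK

Fit the larger tee key on the square of the compress screw, turn the screw clockwise until the springs bottom, without forcing the threaded bush round in the yoke, and then back the screw off a quarter of a turn. Take the key off and stand it on the bench again, clear of the compress, leaving everything else where it is.

Things in the scene. Friction and masses are not known exactly. Their poses are not given: they have to be found in the camera images.
- compress: Steel and brass spring compress (flask clamp), bolted to the bench on a 130 x 170 mm plate: a brass flask, two round spring plates (100 mm across) above it, two columns 124 mm apart along its y and a 150 mm yoke between them (top 140 mm above the bench) through which the upright screw passes. Origin: on the bench under the screw axis.
- cup_tops (a point): Top of the four spring cups on the lower spring plate, on the screw axis, 100 mm above the bench.
- plate_face (a point): Underside of the upper spring plate, on the screw axis. The screw's foot carries it: down 4 mm per turn clockwise from above. It starts 0.1 to 0.2 turn above the cups (0.3 to 0.8 mm), less than the noise of the readings; when it meets the cups the springs have bottomed and the screw stops hard.
- bush_corner (a point): A corner of the brass hexagonal bush (36 mm across) that is pressed into the yoke's top and in which the screw turns. A torque over about 0.6 N m on the screw forces the bush round, which spoils the clamp. How the bush and the stop stand round the axis differs from start to start.
- screw: The upright steel screw in the bush, 18 mm thick, with a 14 mm square head on top, 18 mm tall, topped by a 4 mm taper down to 9 mm wide. Origin on its axis at the foot of the bush, z up, x and y square to the flats of the head. Running it down takes 0.13 to 0.18 N m, rising as the springs close, then it stops; backing off takes under 0.09 N m. It stays where it is left.
- screw_top (a point): Centre of the top of the screw's square head (taper included), about 178 mm above the bench.
- key: The larger of two steel tee keys, standing upright on its socket: 74 mm tall, 0.2 to 0.3 kg. Origin: centre of its underside, z up; bar along its x, 92 mm long, 12 mm wide, 14 mm deep, top at 74 mm. Foot: 27 mm square, 20 mm tall, with a 15.5 mm square socket 14 mm deep, sides along x and y, 2 mm chamfer; fitted, it has about 13 degrees of free play in all on the screw's square, and a hand's grip on the bar gives some degrees more under load.
- key_socket (a point): Middle of the floor of the larger key's socket, 14 mm above its underside; it rests on the screw's top when the key is fully on.
- key_bar (a point): Middle of the larger key's bar, 67 mm above its underside: the place to grip, across the bar.
- small_key: Smaller tee key of the same shape, standing: 56 mm tall, 56 mm bar. Its socket is too small for this screw. Bystander. Origin: centre of its underside.
- cast_a: Plaster jaw model, 66 x 66 x 31 mm, to the left. Bystander. Origin: centre of its underside.
- cast_b: Plaster jaw model, 66 x 66 x 31 mm, nearer the robot. Bystander. Origin: centre of its underside.
- jar: Jar with white lid, 52 mm across, 62 mm tall. Bystander. Origin: centre of its underside.
- disc: Grey alloy milling disc, 98 mm across, 14 mm thick, lying flat. Bystander. Origin: centre of its underside.
- wax_knife: Wax knife with wooden handle, 172 mm long along its x, lying, 11 mm high. Bystander. Origin: underside, at mid-length.
- articulator: Steel articulator with two plaster casts, 110 x 108 x 112 mm, standing. Bystander. Origin: centre of its underside.
There are look-alikes about, which are no part of the job. Leave any orange look-alike of the key alone.

How it is judged (in metres and radians):
On the way, in this order (a step that is already met when the one before it is completed fails the run):
1. the key is fitted over the screw's square, its socket floor down on the square (distance between key_socket and screw_top below 0.004 m and angle between key's own z axis and vertical below 0.12 rad), for 0.2 s.
2. with the key on, the screw is turned clockwise until the upper spring plate is down on the spring cups (within 7 degrees of the stop) (z of plate_face in the frame of cup_tops below 8e-05 m and distance between key_socket and screw_top below 0.006 m), for 0.2 s.
3. with the key on, the screw is backed off a quarter turn, within 20 degrees (z of plate_face in the frame of cup_tops between 0.00078 and 0.00122 m and distance between key_socket and screw_top below 0.006 m), for 0.2 s.
At the end, for the whole second after the job is handed in: The upper spring plate stands a quarter turn (90 +/- 20 degrees, 0.78 to 1.22 mm) above the spring cups; the larger tee key stands upright (within 6 degrees) and still on the bench, off the compress plate, its axis more than 100 mm from the screw axis (z of plate_face in the frame of cup_tops between 0.00078 and 0.00122 m and height (world z) of key below 0.004 m and angle between key's own z axis and vertical below 0.1 rad and linear speed of key below 0.02 m/s and horizontal distance between key and compress above 0.1 m); the robot touches nothing.
It fails at once if the threaded bush is forced round in the yoke (its corner moves more than 2.5 mm, about 8 degrees) (distance of bush_corner from where it was at the start of the episode above 0.0025 m).
It fails at once if another thing on the bench is shifted by more than 20 mm (distance of any of small_key, cast_a, cast_b, jar, disc, wax_knife, articulator from where it was at the start of the episode above 0.02 m).
It also fails if it takes over 67 s, if anything falls off the work surface, if the arm or the gripper's body presses on something with over 40 N, if the wrist force passes 120 N, or if a joint passes its speed limit or range.

## Working session

There is one attempt and no reset: what is moved stays moved. The work goes in short steps, Python scripts to look and compute and a tool call to move; the robot and the scene stay as the last step left them, time stands still between calls to the robot, and variables do not carry over. Pictures are saved under pics/ and viewed, about 8 in all and at most 12, crops included, and the job is handed in when it is done.

Besides the shell and the picture viewer there is one more tool, called after "Call:" as name(argument=value, ...), one argument or row to a line, values as JSON. jog_arm: Moves the arm, as the interface text tells. Its arguments: {"type":"object","properties":{"steps":{"type":"array","items":{"type":"array","items":{"type":"array","items":{"type":"number"}}}},"squeeze":{"type":"number"}},"required":["steps"]}

```bash
mkdir -p pics; cat > h.py <<'E'
import numpy as np, cv2
from bench import sensors, optics, workorder, robot
def px2w(f,c,r,T=None,z=None):
    """pixel -> world; by depth or by plane z"""
    K=f["K"]; T=f["world_from_camera"] if T is None else T
    d=np.array([(c-K[0,2])/K[0,0],-(r-K[1,2])/K[1,1],-1.])
    if z is None:
        p=f["range_z"][int(round(r)),int(round(c))]*d
        return (T@np.append(p,1))[:3]
    w=T[:3,:3]@d; o=T[:3,3]
    return o+w*(z-o[2])/w[2]
def wristT(f,s):
    T=np.eye(4); T[:3,:3]=np.array(s["tcp_rot"]); T[:3,3]=s["eef_pos"]
    return T@f["tool_from_camera"]
def cloud(f,T=None):
    K=f["K"]; T=f["world_from_camera"] if T is None else T
    Z=f["range_z"]; r,c=np.indices(Z.shape)
    P=np.stack([(c-K[0,2])/K[0,0]*Z,-(r-K[1,2])/K[1,1]*Z,-Z],-1)
    return P@T[:3,:3].T+T[:3,3]
E
python3 - <<'E'
from h import *
s=sensors.get_state(); print(s["clock"],s["eef_pos"],s["force"],s["grip_width"],robot.nose_length)
print(np.round(s["tcp_rot"],3))
for cam in ("scene","top"):
    f=optics.grab_frame(cam); cv2.imwrite(f"pics/{cam}0.png",f["image"])
    np.savez(f"{cam}0.npz",**{k:v for k,v in f.items()})
    for q in ("key","small_key","screw_top","key_bar","compress"):
        for d in optics.spot_point(cam,q)[:4]:
            print(cam,q,round(d["p"],2),np.round(d["centre"],1),np.round(px2w(f,*d["centre"]),3))
E
```

```text
0.0 [0.27970284 0.55808731 0.21399184] [-0.085356    0.65402239  0.50811714] 0.9972743553994086 0.022
[[-0.894  0.448 -0.001]
 [ 0.448  0.894 -0.002]
 [ 0.    -0.002 -1.   ]]
scene key 0.85 [182.7 182. ] [ 0.525 -0.501  0.013]
scene key 0.77 [216.7 159.3] [ 0.419 -0.434  0.013]
scene key 0.58 [221.1 196.1] [ 0.553 -0.374  0.01 ]
scene key 0.48 [235.6 256.6] [ 0.736 -0.27   0.014]
scene small_key 0.48 [277.7 209.2] [ 0.569 -0.202  0.012]
scene small_key 0.37 [235.4 256.2] [ 0.734 -0.271  0.013]
scene screw_top 0.74 [397.6 200.3] [0.552 0.114 0.107]
scene screw_top 0.62 [399.4 176.7] [0.537 0.106 0.178]
scene key_bar 0.77 [219.  142.6] [ 0.404 -0.419  0.072]
scene key_bar 0.68 [217.5 181. ] [ 0.549 -0.372  0.073]
scene key_bar 0.56 [180.6 163.6] [ 0.506 -0.498  0.072]
scene compress 0.65 [386.6 219.7] [0.591 0.094 0.071]
top key 0.78 [414.2 214.9] [ 0.534 -0.365 -0.004]
top key 0.67 [439.8 262.5] [ 0.397 -0.411  0.064]
top key 0.65 [461.6 220.3] [ 0.513 -0.494  0.024]
top small_key 0.55 [360.6 209.4] [ 0.549 -0.2    0.054]
top screw_top 0.52 [240.9 208.6] [0.549 0.118 0.147]
top screw_top 0.46 [245.9 207.8] [0.551 0.105 0.15 ]
top screw_top 0.25 [364.2 211.8] [ 0.546 -0.217 -0.   ]
top key_bar 0.73 [425.8 212.3] [ 0.535 -0.379  0.072]
top key_bar 0.55 [442.9 260.5] [ 0.402 -0.417  0.072]
top key_bar 0.52 [469.5 219.7] [ 0.511 -0.497  0.075]
top compress 0.76 [254.4 215.8] [0.531 0.085 0.137]
```

View pics/scene0.png

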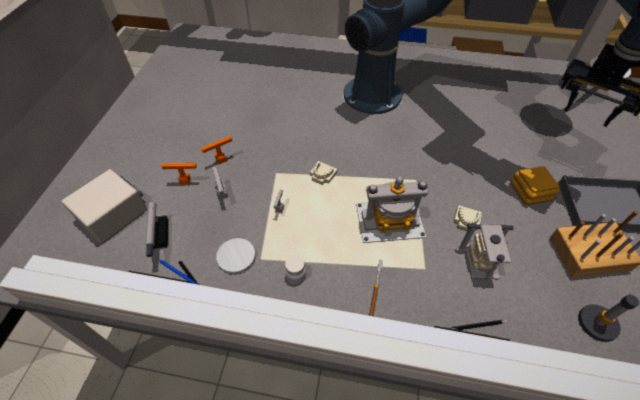

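View pics/top0.png

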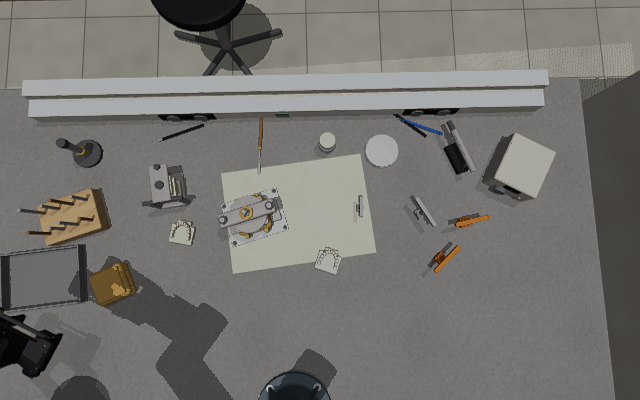

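The scene view shows these candidates for the key:
- Grey steel tee at (219,185): the larger key.
- Grey small tee at (279,202): the small key.
- Orange tees at (181,172) and (217,150): look-alikes.

In the top view the larger grey tee is at (422,210). I choose that one and check it in a crop.

```bash
python3 - <<'E'
from h import *
fs={c:dict(np.load(f"{c}0.npz")) for c in ("scene","top")}
for n,f in fs.items():
    P=cloud(f)
    for nm,c0,rad,z0,z1 in (("keybar",(0.54,-0.375),.07,.062,.085),("small",(0.55,-0.2),.05,.045,.065),("yoke",(.54,.11),.1,.132,.146),("screw",(.54,.11),.05,.168,.19)):
        m=(np.hypot(P[...,0]-c0[0],P[...,1]-c0[1])<rad)&(P[...,2]>z0)&(P[...,2]<z1)&(f["range_z"]>0)
        q=P[m]; 
        if len(q)<4: print(n,nm,len(q)); continue
        r=cv2.minAreaRect(q[:,:2].astype(np.float32)*1000)
        w,v=np.linalg.eigh(np.cov(q[:,:2].T)); a=np.degrees(np.arctan2(v[1,1],v[0,1]))
        print(n,nm,len(q),"mean",q.mean(0).round(4),"rect",np.round(r[0],1),np.round(r[1],1),"ang",round(a%180,1))
a=cv2.resize(fs["scene"]["image"][135:215,160:300],None,fx=4,fy=4,interpolation=cv2.INTER_CUBIC)
b=cv2.resize(fs["top"]["image"][170:270,330:500],None,fx=3,fy=3,interpolation=cv2.INTER_CUBIC)
o=np.zeros((600,600,3),np.uint8); o[:a.shape[0],:560]=a; o[320:600,:510]=b[:280]
cv2.imwrite("pics/crop1.png",o)
E
```

```text
scene keybar 129 mean [ 0.5423 -0.3734  0.0727] rect [ 538.9 -375.6] [96.  12.6] ang 30.4
scene small 79 mean [ 0.5623 -0.1992  0.0531] rect [ 558.9 -199.7] [10.  60.9] ang 177.8
scene yoke 586 mean [0.5474 0.1066 0.1389] rect [540.9 106.5] [ 41.1 147.6] ang 106.0
scene screw 40 mean [0.5429 0.1077 0.1746] rect [541.1 108. ] [13.6 14.4] ang 110.4
top keybar 183 mean [ 0.537  -0.3761  0.0732] rect [ 537.2 -376.8] [95.7 13.5] ang 30.9
top small 82 mean [ 0.558  -0.2004  0.0549] rect [ 558.4 -200.4] [ 8.6 57.3] ang 177.8
top yoke 597 mean [0.538  0.1045 0.1397] rect [539.  106.3] [ 38.4 149.4] ang 106.3
top screw 35 mean [0.5386 0.1055 0.1778] rect [538.9 106.1] [13.2 13.8] ang 29.9
```

View pics/crop1.png

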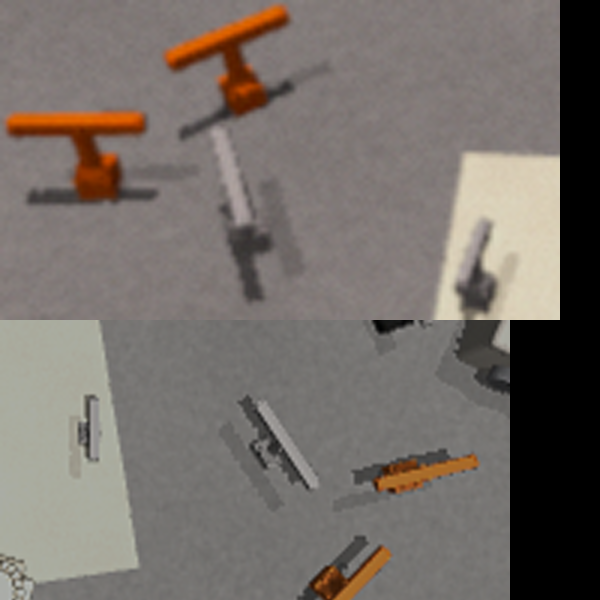

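Crop: the grey tee (scene ≈(219,185)) is longer than the small key and is not orange, so it is the larger key, with its bar at about 30.6° and centre (0.538,-0.376). I move over the screw first, for a close measurement.

Call:
jog_arm(
  steps=[
    [[0.087,0,0,-0.058,0],[0.087,0,0,-0.058,0],[0.087,-0.048,-0.032,0,0],[0.087,-0.048,-0.032,0,0],[0.087,-0.048,-0.032,0,0],[0.087,-0.048,-0.032,0,0],[0.087,-0.048,-0.032,0,0],[0.087,-0.048,-0.032,0,0],[0.087,-0.048,-0.032,0,0],[0.087,-0.048,-0.032,0,0],[0.087,-0.048,-0.032,0,0],[0.087,0,0,0,0]],
  ],
)

```text
clock: 2.1
eef_pos: [0.5477, 0.0958, 0.337]
tcp_rot: [[-0.895, 0.445, 0.01], [0.445, 0.895, 0.003], [-0.008, 0.007, -1.0]]
force: [-0.7, 0.1, 0.7]
grip_width: 1.0
```

```bash
python3 - <<'E'
from h import *
s=sensors.get_state(); f=optics.grab_frame("wrist"); T=wristT(f,s)
print(s["clock"],s["eef_pos"],s["joint_pos"].__repr__(),np.round(f["tool_from_camera"],3).tolist(),T[:3,3])
cv2.imwrite("pics/w1.png",f["image"]); P=cloud(f,T)
for z0,z1 in ((.172,.185),(.158,.172),(.1725,.1755),(.176,.182)):
    m=(np.hypot(P[...,0]-.54,P[...,1]-.107)<.03)&(P[...,2]>z0)&(P[...,2]<z1)&(f["range_z"]>0)
    q=P[m]
    if len(q)>4:
        r=cv2.minAreaRect(q[:,:2].astype(np.float32)*1000); print(z0,len(q),q.mean(0).round(4),r)
print([ (round(d["p"],2),np.round(d["centre"],1),px2w(f,*d["centre"],T=T).round(4)) for d in optics.spot_point("wrist","screw_top")[:3]])
E
```

```text
2.1 [0.54767942 0.09576677 0.33697966] array([ -1.69617658,  17.5903145 ,  83.0844376 ,   0.17463354,
        78.75431771, -65.28784843]) [[-0.001, 0.953, 0.303, 0.085], [1.0, 0.001, -0.0, 0.001], [-0.001, 0.303, -0.953, -0.17], [0.0, 0.0, 0.0, 1.0]] [0.4705109  0.13386498 0.50639309]
0.172 151 [0.5382 0.1086 0.1774] ((539.0145874023438, 108.24976348876953), (13.853781700134277, 14.222156524658203), 53.10145950317383)
0.158 67 [0.5346 0.1098 0.1618] ((536.77734375, 109.30050659179688), (18.057662963867188, 13.477754592895508), 63.8774299621582)
0.1725 22 [0.5377 0.1101 0.1744] ((539.0145874023438, 108.24976348876953), (13.853781700134277, 14.222156524658203), 53.10145950317383)
0.176 119 [0.5384 0.1084 0.1781] ((538.6344604492188, 108.09981536865234), (12.649055480957031, 12.765291213989258), 52.926246643066406)
[(0.71, array([323.8, 166.3]), array([0.5345, 0.1104, 0.1763]))]
```

View pics/w1.png

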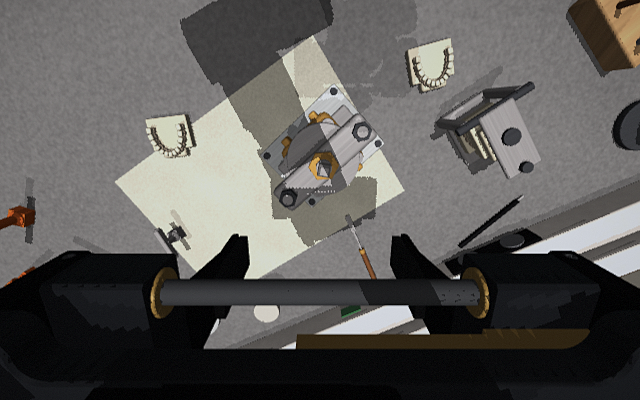

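The wrist view shows the compress with the screw head at (323,167), inside the bush at about (322,165). I zoom in to get the square's angle.

```bash
python3 - <<'E'
from h import *
s=sensors.get_state(); f=optics.grab_frame("wrist"); T=wristT(f,s); print(s["eef_pos"],s["qvel"].round(2) if hasattr(s["qvel"],"round") else s["qvel"])
P=cloud(f,T)
np.savez("w1.npz",**f,T=T)
K=f["K"];Ti=np.linalg.inv(T)
def pr(p):
    q=Ti[:3,:3]@p+Ti[:3,3]; return np.array([K[0,2]+K[0,0]*q[0]/-q[2],K[1,2]-K[1,1]*q[1]/-q[2]])
x0,y0,sc=295,135,12
img=cv2.resize(f["image"][y0:y0+48,x0:x0+60],None,fx=sc,fy=sc,interpolation=cv2.INTER_CUBIC)
c=np.array([.5387,.1082]);
def sq(h,z,a,col):
    pts=[(pr(np.array([*(c+h*np.sqrt(2)*np.array([np.cos(t),np.sin(t)])),z]))-[x0-.5,y0-.5])*sc for t in np.radians(a+45+90*np.arange(4))]
    cv2.polylines(img,[np.int32(pts)],True,col,1)
raw=img.copy()
sq(.007,.174,53,(0,0,255)); sq(.0045,.178,53,(255,0,0))
cv2.imwrite("pics/z1.png",cv2.resize(np.vstack([raw,img]),None,fx=.52,fy=.52,interpolation=cv2.INTER_AREA))
E
```

```text
[0.54549191 0.09905232 0.33696734] [ 2.29 -0.65  0.88  0.19  0.16 -0.01]
```

View pics/z1.png

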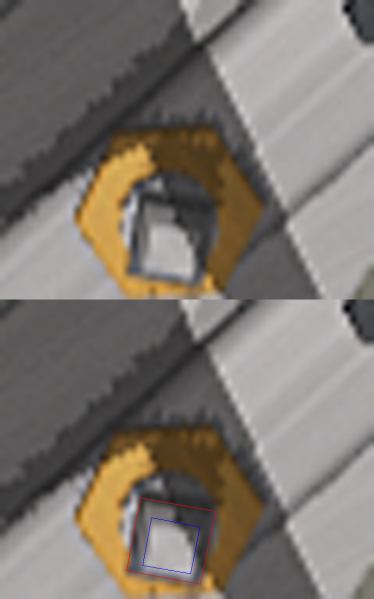

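The square's edges match the 53° overlay, with the centre at (0.5387,0.1082). Next I go to the key.

Call:
jog_arm(
  steps=[
    [[0.087,-0.0228,-0.0476,0,0],[0.087,-0.0228,-0.0476,0,0],[0.087,-0.0228,-0.0476,0,0],[0.087,-0.0228,-0.0476,0,0],[0.087,-0.0228,-0.0476,0,0],[0.087,-0.0228,-0.0476,0,0],[0.087,-0.0228,-0.0476,0,0],[0.087,-0.0228,-0.0476,0,0],[0.087,-0.0228,-0.0476,0,0],[0.087,0,0,0.01,10.6],[0.087,0,0,0.01,10.6],[0.087,0,0,0.01,10.6],[0.087,0,0,0.01,10.6],[0.087,0,0,0.01,10.6],[0.087,0,0,0.01,10.6],[0.087,0,0,0.01,10.6],[0.087,0,0,0.01,10.6],[0.087,0,0,0.01,10.6],[0.087,0,0,0.01,10.6],[0.087,0,0,0.01,10.6]],
  ],
)

```text
clock: 4.75
eef_pos: [0.5589, -0.3396, 0.2247]
tcp_rot: [[0.791, 0.612, 0.011], [0.612, -0.791, 0.015], [0.018, -0.005, -1.0]]
force: [-0.6, 0.6, -0.1]
grip_width: 1.003
```

Call:
jog_arm(
  steps=[
    [[0.087,0,0,0,6],[0.087,0,0,0,0],[0.087,0,0,0,0]],
  ],
)

```text
clock: 5.12
eef_pos: [0.5604, -0.3328, 0.2242]
tcp_rot: [[0.847, 0.532, 0.009], [0.531, -0.847, 0.018], [0.017, -0.011, -1.0]]
force: [0.1, -0.2, -0.1]
grip_width: 1.0
```

```bash
cat > key.py <<'E'
from h import *
s=sensors.get_state(); f=optics.grab_frame("wrist"); T=wristT(f,s); R=np.array(s["tcp_rot"])
y=R[:,1]; print(round(s["clock"],2),np.round(s["eef_pos"],4),"yaw_y",np.degrees(np.arctan2(y[1],y[0])).round(1),"j",np.round(s["joint_pos"],1),"qd",np.abs(s["qvel"]).max().round(2))
P=cloud(f,T)
m=(np.hypot(P[...,0]-.538,P[...,1]+.376)<.07)&(P[...,2]>.062)&(P[...,2]<.085)&(f["range_z"]>0)
q=P[m]; r=cv2.minAreaRect(q[:,:2].astype(np.float32)*1000); w,v=np.linalg.eigh(np.cov(q[:,:2].T)); a=np.degrees(np.arctan2(v[1,1],v[0,1]))
c=np.append(np.array(r[0])/1000,q[:,2].max()); print(len(q),np.round(r[0],1),np.round(r[1],1),"ang",(a%180).round(1),"z",np.median(q[:,2]).round(4))
print("tool-frame bar top centre",(R.T@(c-s["eef_pos"])).round(4))
cv2.imwrite("pics/wk.png",f["image"])
E
python3 key.py
```

```text
5.12 [ 0.5604 -0.3328  0.2242] yaw_y -57.9 j [-41.1  31.8  77.3   1.2  71.1  16.4] qd 0.95
854 [ 538.  -375.6] [96.  13.3] ang 30.9 z 0.0738
tool-frame bar top centre [-0.0443  0.026   0.1473]
```

Call:
jog_arm(
  steps=[
    [[0.06,-0.022,0.013,0.035,1.2],[0.06,-0.022,0.013,0.035,0],[0.06,0,0,0.03,0],[0.06,0,0,0,0],[0.06,0,0,0,0]],
  ],
)

```text
clock: 5.8
eef_pos: [0.5402, -0.378, 0.1247]
tcp_rot: [[0.855, 0.519, 0.016], [0.519, -0.855, 0.013], [0.02, -0.003, -1.0]]
force: [0.4, -0.1, -0.3]
grip_width: 0.694
```

```bash
python3 key.py
```

```text
5.8 [ 0.5402 -0.378   0.1247] yaw_y -58.7 j [-45.2  38.6  81.6   1.3  59.7  12.8] qd 0.56
1728 [ 537.9 -375.7] [95.9 14.3] ang 31.0 z 0.0739
tool-frame bar top centre [-0.0018 -0.003   0.0483]
```

Call:
jog_arm(
  steps=[
    [[0.06,-0.001,-0.003,0.03,0.3],[0.06,0,0,0.022,0],[0.06,0,0,0.002,0],[0.06,0,0,0,0]],
  ],
)

```text
clock: 6.35
eef_pos: [0.5432, -0.3775, 0.0772]
tcp_rot: [[0.856, 0.517, 0.025], [0.517, -0.856, 0.003], [0.023, 0.01, -1.0]]
force: [-0.3, 0.9, 0.6]
grip_width: 0.688
```

```bash
python3 key.py
```

```text
6.35 [ 0.5432 -0.3775  0.0772] yaw_y -58.9 j [-45.   42.1  83.5   1.4  53.6  13. ] qd 0.47
2100 [ 538.8 -376.5] [91.3 54.9] ang 31.0 z 0.0739
tool-frame bar top centre [-0.003  -0.0031 -0.0077]
```

Call:
jog_arm(
  steps=[
    [[0.06,-0.0035,-0.004,0.007,0],[0.06,0,0,0.001,0],[0.03,0,0,0,0],[0.0,0,0,0,0],[0.0,0,0,0,0],[0.0,0,0,0,0],[0.0,0,0,0,0]],
  ],
  squeeze=30,
)

```text
clock: 7.28
eef_pos: [0.5391, -0.3769, 0.0712]
tcp_rot: [[0.856, 0.517, 0.028], [0.517, -0.856, 0.0], [0.024, 0.014, -1.0]]
force: [0.1, -0.5, 0.1]
grip_width: 0.205
```

```bash
python3 key.py; python3 -c "
from h import *
s=sensors.get_state();print(s['force'],s['ft_torque'],s['grip_width']*87)"
```

```text
7.28 [ 0.5391 -0.3769  0.0712] yaw_y -58.9 j [-45.2  42.2  84.5   1.5  52.2  12.7] qd 0.09
2417 [ 537.4 -373.8] [95.7 35. ] ang 30.9 z 0.074
tool-frame bar top centre [ 0.0005 -0.0034 -0.0138]
[-0.27658077 -0.68773025  0.60884496] [-0.09863624  0.10660198  0.00120741] 13.909873457747759
```

Call:
jog_arm(
  steps=[
    [[0.0,0,0,0,0],[0.0,0,0,0,0],[0.0,0,0,0,0],[0.0,0,0,-0.02,0],[0.0,0,0,-0.04,0],[0.0,0,0,-0.05,0],[0.0,0,0,-0.05,0],[0.0,0,0,-0.05,0],[0.0,0,0,-0.03,0],[0.0,0,0,0,0],[0.0,0,0,0,0]],
  ],
)

```text
clock: 8.7
eef_pos: [0.5317, -0.3767, 0.3273]
tcp_rot: [[0.856, 0.517, 0.033], [0.517, -0.856, -0.005], [0.026, 0.022, -0.999]]
force: [0.1, -0.1, -0.6]
grip_width: 0.005
```

```bash
cat > st.py <<'E'
from h import *
s=sensors.get_state(); R=np.array(s["tcp_rot"]); y=R[:,1]
print(round(s["clock"],2),np.round(s["eef_pos"],4),"yaw_y",np.degrees(np.arctan2(y[1],y[0])).round(1),"z",R[:,2].round(3),"j",np.round(s["joint_pos"],1),"F",np.round(s["force"],1),"M",np.round(s["ft_torque"],3),"w",round(s["grip_width"]*87,1))
E
python3 st.py; python3 - <<'E'
from h import *
s=sensors.get_state(); R=np.array(s["tcp_rot"]); f=optics.grab_frame("wrist"); T=f["tool_from_camera"]; P=cloud(f,T)
m=(f["range_z"]>0)&(np.abs(P[...,0])<.06)&(np.abs(P[...,1])<.012)&(P[...,2]>-.03)&(P[...,2]<.1)
q=P[m]
# bar-top in tool frame
b=q[(q[:,2]<0.0)&(q[:,2]>-.02)]; print("bar top n",len(b),"x",np.percentile(b[:,0],[1,50,99]).round(4),"y",np.percentile(b[:,1],[5,50,95]).round(4),"z",np.median(b[:,2]).round(4))
ft=q[q[:,2]>.03]; print("foot",len(ft),"x",np.percentile(ft[:,0],[1,50,99]).round(4),"y",np.percentile(ft[:,1],[1,50,99]).round(4),"z",ft[:,2].max().round(4))
if len(b)>20: print("slopes z/x",np.polyfit(b[:,0],b[:,2],1).round(4),"y/x",np.polyfit(b[:,0],b[:,1],1).round(4))
cv2.imwrite("pics/wk2.png",f["image"])
E
```

```text
8.7 [ 0.5317 -0.3767  0.3273] yaw_y -58.9 z [ 0.033 -0.005 -0.999] j [-45.7  26.1  71.1   1.2  81.3  13. ] F [ 0.1 -0.1 -0.6] M [-0.052  0.165  0.013] w 0.5
bar top n 288 x [0.0097 0.0106 0.0122] y [-0.0094 -0.001   0.0069] z -0.0143Traceback (most recent call last):
  File "<stdin>", line 7, in <module>
    return _quantile_unchecked(
        a, q, axis, out, overwrite_input, method, keepdims, weights)
    return _ureduce(a,
                    func=_quantile_ureduce_func,
    ...<5 lines>...
                    overwrite_input=overwrite_input,
                    method=method)
    r = func(a, **kwargs)
    result = _quantile(arr,
                       quantiles=q,
    ...<2 lines>...
                       out=out,
                       weights=wgt)
    slices_having_nans = np.isnan(arr[-1, ...])
                                  ~~~^^^^^^^^^
IndexError: index -1 is out of bounds for axis 0 with size 0
```

The grip came up empty. I look at where the key is now.

```bash
python3 - <<'E'
from h import *
s=sensors.get_state(); f=optics.grab_frame("wrist"); T=wristT(f,s); P=cloud(f,T)
cv2.imwrite("pics/wk2.png",f["image"])
m=(np.hypot(P[...,0]-.538,P[...,1]+.376)<.08)&(P[...,2]>.012)&(P[...,2]<.12)&(f["range_z"]>0)
q=P[m]; print(len(q), np.histogram(q[:,2],bins=np.arange(.01,.13,.01)))
q=q[q[:,2]>.06]
if len(q)>4: print(cv2.minAreaRect(q[:,:2].astype(np.float32)*1000),np.median(q[:,2]))
E
```

```text
673 (array([ 32,  89,   1,   1,   1,  17, 532,   0,   0,   0,   0]), array([0.01, 0.02, 0.03, 0.04, 0.05, 0.06, 0.07, 0.08, 0.09, 0.1 , 0.11,
       0.12]))
((538.6504516601562, -376.1355285644531), (95.006591796875, 13.501957893371582), 30.779062271118164) 0.07378937020972903
```

View pics/wk2.png

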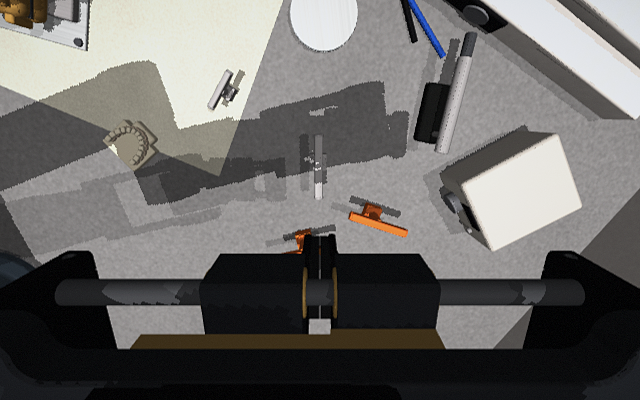

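The key still stands at (318,165), unmoved, and the fingers are shut above it. I retry a little deeper and let the fingers settle before lifting.

Call:
jog_arm(
  steps=[
    [[0.05,0,-0.0026,0.02,0],[0.05,0,0,0.02,0],[0.05,0,0,0.03,0],[0.05,0,0,0.04,0],[0.05,0,0,0.04,0],[0.05,0,0,0.03,0],[0.05,0,0,0.01,0],[0.05,0,0,0,0],[0.05,0,0,0,0]],
  ],
)

```text
clock: 9.93
eef_pos: [0.5311, -0.3697, 0.1184]
tcp_rot: [[0.856, 0.517, 0.017], [0.517, -0.856, 0.012], [0.02, -0.001, -1.0]]
force: [-0.2, 0.3, 0.7]
grip_width: 0.576
```

```bash
python3 key.py;python3 st.py
```

```text
9.93 [ 0.5311 -0.3697  0.1184] yaw_y -58.9 j [-45.3  38.2  83.8   1.4  57.7  12.9] qd 0.21
1869 [ 537.9 -375.8] [96.1 14.5] ang 31.1 z 0.0739
tool-frame bar top centre [0.0018 0.0088 0.0422]
9.97 [ 0.5312 -0.3698  0.1186] yaw_y -58.9 z [ 0.017  0.011 -1.   ] j [-45.3  38.2  83.8   1.4  57.7  12.9] F [ 0.   0.2 -0.1] M [-0.061  0.098  0.046] w 50.0
```

Call:
jog_arm(
  steps=[
    [[0.05,0.0015,0.0085,0,0],[0.05,0,0,0.02,0],[0.05,0,0,0.02,0],[0.05,0,0,0.01,0],[0.05,0,0,0,0],[0.05,0,0,0,0]],
  ],
)

```text
clock: 10.72
eef_pos: [0.5398, -0.3779, 0.0683]
tcp_rot: [[0.856, 0.517, 0.021], [0.517, -0.856, 0.007], [0.022, 0.005, -1.0]]
force: [-0.7, 0.4, -0.3]
grip_width: 0.574
```

```bash
python3 st.py
```

```text
10.72 [ 0.5398 -0.3779  0.0683] yaw_y -58.9 z [ 0.021  0.007 -1.   ] j [-45.2  42.7  83.9   1.4  52.9  12.8] F [-0.7  0.4 -0.3] M [-0.091  0.118 -0.006] w 49.9
```

Call:
jog_arm(
  steps=[
    [[0.03,0,-0.0028,0.001,0],[0.02,0,0,0,0],[0.01,0,0,0,0],[0.0,0,0,0,0],[0.0,0,0,0,0],[0.0,0,0,0,0],[0.0,0,0,0,0],[0.0,0,0,0,0]],
  ],
  squeeze=30,
)

```text
clock: 11.72
eef_pos: [0.5392, -0.3761, 0.0691]
tcp_rot: [[0.856, 0.517, 0.024], [0.517, -0.856, 0.005], [0.023, 0.008, -1.0]]
force: [-0.5, 0.7, -0.5]
grip_width: 0.006
```

Call:
jog_arm(
  steps=[
    [[0.0,0,0,-0.005,0],[0.0,0,0,-0.01,0],[0.0,0,0,-0.01,0],[0.0,0,0,0,0]],
  ],
)

```text
clock: 12.22
eef_pos: [0.5389, -0.3766, 0.0966]
tcp_rot: [[0.856, 0.517, 0.025], [0.517, -0.856, 0.004], [0.023, 0.01, -1.0]]
force: [-0.1, -0.2, -0.6]
grip_width: 0.006
```

```bash
python3 st.py;  python3 - <<'E'
from h import *
f=optics.grab_frame("wrist"); cv2.imwrite("pics/wk3.png",cv2.resize(f["image"][100:360,200:440],None,fx=2,fy=2,interpolation=cv2.INTER_CUBIC))
E
```

```text
12.22 [ 0.5389 -0.3766  0.0966] yaw_y -58.9 z [ 0.025  0.004 -1.   ] j [-45.2  40.3  83.5   1.4  55.3  12.9] F [-0.1 -0.2 -0.6] M [-0.038  0.139 -0.029] w 0.5
```

View pics/wk3.png

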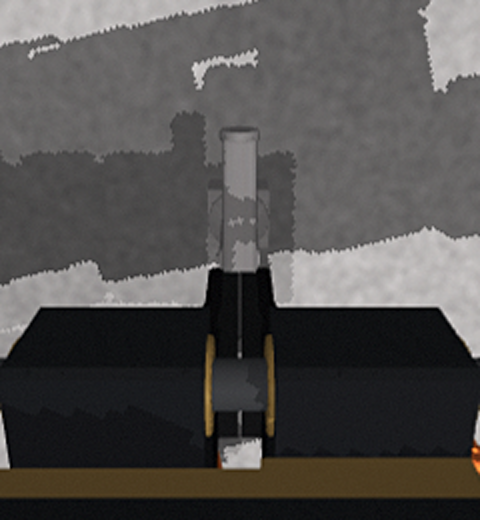

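The fingers shut fully beside or above the bar, so either the finger tips or the calibration is not where I assume. I measure the fingers in the tool frame.

```bash
python3 - <<'E'
from h import *
print({k:getattr(robot,k) for k in dir(robot) if not k.startswith("_")})
s=sensors.get_state(); f=optics.grab_frame("wrist"); P=cloud(f,f["tool_from_camera"]); Z=f["range_z"]
for r in range(200,330,8):
    print(r, [ (int(c),P[r,c].round(3).tolist()) if Z[r,c]>0 else (c,None) for c in (310,316,325)])
for q in ("key_bar","key"):
    T=wristT(f,s)
    for d in optics.spot_point("wrist",q)[:3]: print(q,round(d["p"],2),np.round(d["centre"],1),px2w(f,*d["centre"],T=T).round(3))
f=optics.grab_frame("top"); Pt=cloud(f)
m=(np.hypot(Pt[...,0]-.538,Pt[...,1]+.376)<.13)&(f["range_z"]>0); print(np.histogram(Pt[m][:,2],bins=np.arange(0,.5,.03)))
print(np.shape(f["image"]))
f=optics.grab_frame("scene"); cv2.imwrite("pics/sc3.png",cv2.resize(f["image"][60:240,120:300],None,fx=3.3,fy=3.3,interpolation=cv2.INTER_CUBIC))
E
```

```text
{'Unreachable': <class 'bench.Unreachable'>, 'nose_length': 0.022}
200 [(310, [0.007, -0.009, 0.073]), (316, [0.023, -0.004, 0.022]), (325, [0.023, 0.003, 0.022])]
208 [(310, [0.001, -0.009, 0.07]), (316, [0.017, -0.004, 0.023]), (325, [0.018, 0.003, 0.021])]
216 [(310, [-0.007, -0.01, 0.07]), (316, [0.011, -0.004, 0.023]), (325, [0.011, 0.003, 0.023])]
224 [(310, [0.001, -0.008, 0.034]), (316, [0.006, -0.004, 0.021]), (325, [0.006, 0.003, 0.021])]
232 [(310, [-0.033, -0.011, 0.095]), (316, [-0.0, -0.004, 0.021]), (325, [-0.001, 0.003, 0.022])]
240 [(310, [0.012, -0.007, -0.017]), (316, [0.01, -0.003, -0.014]), (325, [0.01, 0.002, -0.014])]
248 [(310, [0.011, -0.006, -0.026]), (316, [0.01, -0.003, -0.024]), (325, [0.01, 0.002, -0.024])]
256 [(310, [0.01, -0.006, -0.034]), (316, [0.01, -0.003, -0.033]), (325, [0.01, 0.002, -0.033])]
264 [(310, [0.01, -0.006, -0.041]), (316, [0.01, -0.003, -0.042]), (325, [0.01, 0.001, -0.042])]
272 [(310, [0.01, -0.006, -0.049]), (316, [0.011, -0.003, -0.05]), (325, [0.01, 0.001, -0.048])]
280 [(310, [0.033, -0.004, -0.091]), (316, [0.034, -0.002, -0.
[... 322 characters left out ...]
095])]
312 [(310, [-0.006, -0.006, -0.057]), (316, [-0.006, -0.003, -0.056]), (325, [-0.006, 0.001, -0.057])]
320 [(310, [-0.135, -0.012, 0.093]), (316, [-0.135, -0.005, 0.093]), (325, [-0.135, 0.005, 0.093])]
328 [(310, [-0.146, -0.012, 0.093]), (316, [-0.145, -0.005, 0.093]), (325, [-0.146, 0.005, 0.093])]
key_bar 0.89 [436.7 328.1] [ 0.514 -0.5    0.071]
key_bar 0.85 [320.1 230.2] [ 0.54  -0.375  0.075]
key 0.69 [317.7 201.2] [ 0.557 -0.363  0.075]
(array([1721,    1,   65,    0,    0,    4,  122,  285,   18,   58,    5,
         13,   88,  280, 2078,  664]), array([0.  , 0.03, 0.06, 0.09, 0.12, 0.15, 0.18, 0.21, 0.24, 0.27, 0.3 ,
       0.33, 0.36, 0.39, 0.42, 0.45, 0.48]))
(400, 640, 3)
```

View pics/sc3.png

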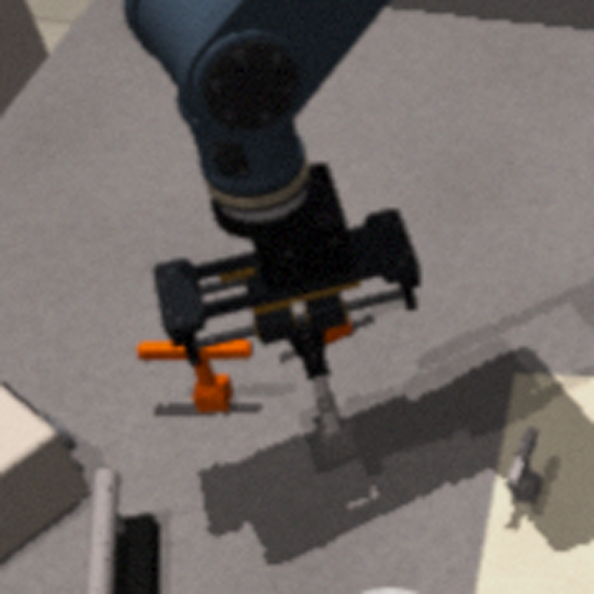

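In the tool frame the finger fronts (x≈0.010) end at z≈-0.008, not at +0.022. So the real fingertips stand about 30 mm higher than stated. I open the jaws and measure the tips precisely.

Call:
jog_arm(
  steps=[
    [[0.05,0,0,0,0],[0.05,0,0,0,0],[0.05,0,0,0,0]],
  ],
)

```text
clock: 12.9
eef_pos: [0.5377, -0.3754, 0.0938]
tcp_rot: [[0.856, 0.517, 0.021], [0.517, -0.856, 0.007], [0.022, 0.005, -1.0]]
force: [-0.4, -0.5, -0.8]
grip_width: 0.26
```

```bash
python3 st.py; python3 - <<'E'
from h import *
s=sensors.get_state(); f=optics.grab_frame("wrist"); P=cloud(f,f["tool_from_camera"]); Z=f["range_z"]
m=(Z>0)&(P[...,0]>-.02)&(P[...,0]<.02)&(abs(P[...,1])<.06)&(P[...,2]>-.05)&(P[...,2]<.015)
q=P[m]; 
for y0 in np.arange(-.06,.06,.005):
    b=q[(q[:,1]>=y0)&(q[:,1]<y0+.005)]
    if len(b): print(y0.round(3),len(b),"zmax",b[:,2].max().round(4),"x",np.median(b[:,0]).round(4))
E
```

```text
12.9 [ 0.5377 -0.3754  0.0938] yaw_y -58.9 z [ 0.021  0.007 -1.   ] j [-45.2  40.5  83.6   1.4  55.3  12.9] F [-0.4 -0.5 -0.8] M [-0.046  0.138  0.038] w 22.6
-0.025 181 zmax -0.0082 x 0.0117
-0.02 385 zmax -0.0074 x 0.0108
-0.015 301 zmax -0.0078 x 0.0099
0.01 502 zmax -0.0075 x 0.0101
0.015 336 zmax -0.0075 x 0.0117
0.02 33 zmax -0.0352 x 0.0115
```

Tips measured at tool z = -0.0075, so the gripper reaches 29.5 mm less than documented. I go 51 mm lower, to TCP z ≈ 0.043.

Call:
jog_arm(
  steps=[
    [[0.05,0,0,0,0],[0.05,0,0,0,0],[0.05,0,0,0.015,0],[0.05,0,0,0.015,0],[0.05,0,0,0.015,0],[0.05,0,0,0.005,0],[0.05,0,0,0,0]],
  ],
)

```text
clock: 13.82
eef_pos: [0.538, -0.3742, 0.0386]
tcp_rot: [[0.856, 0.517, 0.019], [0.517, -0.856, 0.009], [0.021, 0.002, -1.0]]
force: [-0.2, -0.1, 0.4]
grip_width: 0.572
```

```bash
python3 st.py
```

```text
13.82 [ 0.538  -0.3742  0.0386] yaw_y -58.9 z [ 0.019  0.009 -1.   ] j [-45.1  44.9  85.    1.5  49.7  12.8] F [-0.2 -0.1  0.4] M [-0.092  0.187 -0.015] w 49.8
```

Call:
jog_arm(
  steps=[
    [[0.03,-0.0005,0.0015,-0.002,0],[0.02,0,0,0,0],[0.01,0,0,0,0],[0.0,0,0,0,0],[0.0,0,0,0,0],[0.0,0,0,0,0],[0.0,0,0,0,0]],
  ],
  squeeze=30,
)

```text
clock: 14.7
eef_pos: [0.5392, -0.3767, 0.0424]
tcp_rot: [[0.856, 0.517, 0.021], [0.517, -0.856, 0.007], [0.022, 0.005, -1.0]]
force: [0.5, -0.2, 0.0]
grip_width: 0.166
```

```bash
python3 st.py
```

```text
14.7 [ 0.5392 -0.3767  0.0424] yaw_y -58.9 z [ 0.021  0.007 -1.   ] j [-45.2  44.7  84.7   1.5  50.1  12.7] F [ 0.5 -0.2  0. ] M [-0.064  0.148 -0.01 ] w 14.5
```

Call:
jog_arm(
  steps=[
    [[0.0,0,0,0,0],[0.0,0,0,0,0],[0.0,0,0,-0.01,0],[0.0,0,0,-0.02,0],[0.0,0,0,-0.03,0],[0.0,0,0,-0.04,0],[0.0,0,0,-0.05,0],[0.0,0,0,-0.05,0],[0.0,0,0,-0.04,0],[0.0,0,0,-0.01,0],[0.0,0,0,0,0],[0.0,0,0,0,0]],
  ],
)

```text
clock: 16.2
eef_pos: [0.5313, -0.3763, 0.305]
tcp_rot: [[0.856, 0.517, 0.019], [0.517, -0.856, 0.009], [0.021, 0.003, -1.0]]
force: [-1.1, 0.3, -3.0]
grip_width: 0.165
```

```bash
cat > held.py <<'E'
from h import *
# pose of the held key's bar in the tool frame, then in the world
s=sensors.get_state(); R=np.array(s["tcp_rot"]); f=optics.grab_frame("wrist"); P=cloud(f,f["tool_from_camera"]); Z=f["range_z"]
m=(Z>0)&(P[...,0]>.014)&(P[...,0]<.06)&(abs(P[...,1])<.012)&(P[...,2]>-.045)&(P[...,2]<-.01)
b=P[m]; e=np.percentile(b[:,0],99)
print("bar n",len(b),"x end",e.round(4),"-> centre x",(e-.047).round(4),"y med",np.median(b[:,1]).round(4),"z top",np.median(b[:,2]).round(4))
print("dz/dx,dy/dx",np.polyfit(b[:,0],b[:,2],1)[0].round(3),np.polyfit(b[:,0],b[:,1],1)[0].round(3))
E
python3 st.py; python3 held.py
```

```text
16.2 [ 0.5313 -0.3763  0.305 ] yaw_y -58.9 z [ 0.019  0.009 -1.   ] j [-45.7  27.4  72.2   1.2  80.   13. ] F [-1.1  0.3 -3. ] M [-0.018  0.17   0.009] w 14.3
bar n 1621 x end 0.0479 -> centre x 0.0009 y med -0.001 z top -0.0309
dz/dx,dy/dx 0.097 -0.005
```

The key is held: 3 N of weight, opening 14.3 mm. I carry it over to the screw.

Call:
jog_arm(
  steps=[
    [[0.0,0.0258,-0.041,0,0],[0.0,0.0258,-0.041,0,0],[0.0,0.0258,-0.041,0,0],[0.0,0.0258,-0.041,0,0],[0.0,0.0258,-0.041,0,0],[0.0,0.0258,-0.041,0,0],[0.0,0.0258,-0.041,0,0],[0.0,0.0258,-0.041,0,0],[0.0,0.0258,-0.041,0,0],[0.0,0.0258,-0.041,0,0],[0.0,0,0,0,-10],[0.0,0,0,0,-10],[0.0,0,0,0,0],[0.0,0,0,0,0]],
  ],
)

```text
clock: 18.0
eef_pos: [0.5307, 0.126, 0.2864]
tcp_rot: [[0.625, 0.781, -0.026], [0.781, -0.624, 0.023], [0.002, -0.035, -0.999]]
force: [0.2, 0.1, -2.3]
grip_width: 0.162
```

```bash
cat >> held.py <<'E'
# top-surface fit (drop end-face), + tip geometry
t=b[b[:,2]<np.percentile(b[:,2],50)+.004]
t=t[(t[:,0]<e-.003)]
print("top fit",len(t),np.polyfit(t[:,0],t[:,2],1).round(4),"edges y",np.percentile(t[:,1],[3,97]).round(4))
T=wristT(f,s); W=cloud(f,T)
m=(np.hypot(W[...,0]-.539,W[...,1]-.108)<.03)&(W[...,2]>.172)&(W[...,2]<.183)&(Z>0); print("screw px",m.sum(), W[m].mean(0).round(4) if m.any() else "")
img=f["image"][120:330,220:420]; cv2.imwrite("pics/held.png",cv2.resize(img,None,fx=2.8,fy=2.8,interpolation=cv2.INTER_CUBIC))
E
python3 st.py; python3 held.py
```

```text
18.0 [0.5307 0.126  0.2864] yaw_y -38.6 z [-0.026  0.023 -0.999] j [ 0.8 20.1 87.5  1.4 73.9 39. ] F [ 0.2  0.1 -2.3] M [-0.114  0.087  0.001] w 14.1
bar n 1641 x end 0.0483 -> centre x 0.0013 y med -0.0008 z top -0.0309
dz/dx,dy/dx 0.095 -0.005
top fit 1367 [ 0.0267 -0.0318] edges y [-0.0065  0.0048]
screw px 185 [0.5409 0.1094 0.1773]
```

View pics/held.png

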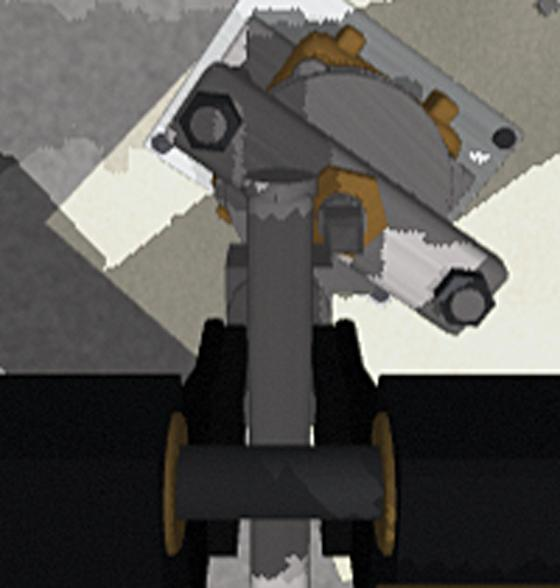

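The held picture shows the key upright in the jaws (bar at crop column 280) and the screw head in the bush at crop (343,225), about 20 mm to the side. I shift over and come down to just above the screw.

Call:
jog_arm(
  steps=[
    [[0.0,-0.0035,0.011,0,-1.6],[0.0,-0.0035,0.011,0,0],[0.0,0,0,0.02,0],[0.0,0,0,0.02,0],[0.0,0,0,0.01,0],[0.0,0,0,0,0],[0.0,0,0,0,0]],
  ],
)

```text
clock: 18.92
eef_pos: [0.5452, 0.1046, 0.2349]
tcp_rot: [[0.611, 0.791, -0.024], [0.791, -0.611, 0.023], [0.004, -0.033, -0.999]]
force: [-0.7, 0.7, -2.9]
grip_width: 0.162
```

```bash
cat > fit.py <<'E'
from h import *
s=sensors.get_state(); R=np.array(s["tcp_rot"]); t=np.array(s["eef_pos"])
k=t+R@np.array([-.0008,-.0008,.043]); d=np.array([.5395,.1080])-k[:2]; print("foot",k.round(4),"tool dx,dy",(R[:2,:2].T@d).round(4),"bar yaw",np.degrees(np.arctan2(R[1,0],R[0,0])).round(1))
E
python3 st.py; python3 fit.py
```

```text
18.93 [0.5452 0.1046 0.2349] yaw_y -37.7 z [-0.024  0.023 -0.999] j [-1.4 24.  90.1  1.4 67.4 35.7] F [-0.7  0.7 -2.9] M [-0.131  0.076 -0.019] w 14.1
foot [0.5431 0.1055 0.192 ] tool dx,dy [-0.0002 -0.0043] bar yaw 52.3
```

Call:
jog_arm(
  steps=[
    [[0.0,0,-0.0043,0,-0.7],[0.0,0,0,0,0],[0.0,0,0,0.006,0],[0.0,0,0,0.006,0],[0.0,0,0,0,0]],
  ],
)

```text
clock: 19.55
eef_pos: [0.542, 0.108, 0.2239]
tcp_rot: [[0.601, 0.799, -0.02], [0.799, -0.6, 0.023], [0.006, -0.03, -1.0]]
force: [0.2, 0.2, -2.4]
grip_width: 0.163
```

```bash
python3 st.py; python3 fit.py
```

```text
19.55 [0.542  0.108  0.2239] yaw_y -36.9 z [-0.02   0.023 -1.   ] j [-1.1 24.4 91.3  1.4 65.5 35.2] F [ 0.2  0.2 -2.4] M [-0.106  0.037 -0.032] w 14.2
foot [0.54   0.1089 0.181 ] tool dx,dy [-0.001   0.0001] bar yaw 53.1
```

Call:
jog_arm(
  steps=[
    [[0.0,-0.0005,0,0.004,0],[0.0,0,0,0.004,0],[0.0,0,0,0.003,0]],
  ],
)

```text
clock: 19.92
eef_pos: [0.5417, 0.1078, 0.2122]
tcp_rot: [[0.601, 0.799, -0.02], [0.799, -0.6, 0.023], [0.007, -0.03, -1.0]]
force: [-0.2, -0.3, -2.1]
grip_width: 0.161
```

Call:
jog_arm(
  steps=[
    [[0.0,0,0,0.003,0],[0.0,0,0,0.003,0],[0.0,0,0,0.002,0]],
  ],
)

```text
clock: 20.3
eef_pos: [0.5426, 0.1083, 0.2063]
tcp_rot: [[0.601, 0.799, -0.017], [0.799, -0.6, 0.024], [0.009, -0.028, -1.0]]
force: [-3.3, 1.3, 13.7]
grip_width: 0.164
```

```bash
python3 st.py; python3 fit.py; python3 held.py
```

```text
20.3 [0.5426 0.1083 0.2063] yaw_y -36.9 z [-0.017  0.024 -1.   ] j [-1.1 25.6 92.5  1.5 62.9 35.1] F [-3.3  1.3 13.7] M [ 0.012  0.917 -0.023] w 14.2
foot [0.5407 0.1091 0.1633] tool dx,dy [-0.0017 -0.0003] bar yaw 53.1
bar n 1628 x end 0.0484 -> centre x 0.0014 y med -0.0007 z top -0.0304
dz/dx,dy/dx 0.113 -0.004
top fit 1357 [ 0.0409 -0.0318] edges y [-0.0064  0.0048]
screw px 78 [0.5478 0.1188 0.1783]
```

The foot is at 0.163 with 16 N of contact, so it is seated. I relieve the load slightly and begin turning clockwise in small amounts, watching the torque.

Call:
jog_arm(
  steps=[
    [[0.0,0,-0.001,-0.0005,0],[0.0,0,0,0,0],[0.0,0,0,0,4],[0.0,0,0,0,4],[0.0,0,0,0,4],[0.0,0,0,0,4],[0.0,0,0,0,4]],
  ],
)

```text
clock: 21.22
eef_pos: [0.5426, 0.1072, 0.2068]
tcp_rot: [[0.842, 0.538, -0.016], [0.539, -0.842, 0.02], [-0.002, -0.025, -1.0]]
force: [-0.9, -0.7, -0.1]
grip_width: 0.159
```

```bash
python3 st.py; python3 fit.py; python3 held.py|head -2
```

```text
21.23 [0.5426 0.1072 0.2068] yaw_y -57.4 z [-0.016  0.02  -1.   ] j [-1.1 25.5 92.5  1.3 62.9 55.8] F [-0.9 -0.7 -0.1] M [-0.214  0.288  0.182] w 13.8
foot [0.5409 0.1083 0.1638] tool dx,dy [-0.0013 -0.0005] bar yaw 32.6
bar n 1619 x end 0.0479 -> centre x 0.0009 y med -0.002 z top -0.0307
dz/dx,dy/dx 0.103 -0.025
```

The screw is turning, with Mz ≈ 0.18. I lower the squeeze so that the grip itself caps the torque below 0.6 N m, and carry on in small steps.

Call:
jog_arm(
  steps=[
    [[0.0,0,0,0,3],[0.0,0,0,0,3],[0.0,0,0,0,3],[0.0,0,0,0,2]],
  ],
  squeeze=22,
)

```text
clock: 21.78
eef_pos: [0.5428, 0.1067, 0.2067]
tcp_rot: [[0.93, 0.366, -0.016], [0.366, -0.93, 0.019], [-0.008, -0.023, -1.0]]
force: [-0.7, -0.3, -0.5]
grip_width: 0.164
```

```bash
python3 st.py; python3 fit.py; python3 held.py|head -2
```

```text
21.77 [0.5428 0.1067 0.2067] yaw_y -68.5 z [-0.016  0.019 -1.   ] j [-1.1 25.6 92.5  1.2 62.9 66.9] F [-0.7 -0.3 -0.5] M [-0.152  0.201  0.187] w 14.3
foot [0.541  0.108  0.1637] tool dx,dy [-0.0014 -0.0006] bar yaw 21.5
bar n 1594 x end 0.0477 -> centre x 0.0007 y med -0.0021 z top -0.0308
dz/dx,dy/dx 0.099 -0.026
```

Call:
jog_arm(
  steps=[
    [[0.0,0,0,0,2],[0.0,0,0,0,2],[0.0,0,0,0,2],[0.0,0,0,0,2]],
  ],
)

```text
clock: 22.32
eef_pos: [0.5428, 0.1065, 0.2066]
tcp_rot: [[0.974, 0.225, -0.016], [0.225, -0.974, 0.018], [-0.011, -0.021, -1.0]]
force: [-0.4, -0.4, -0.7]
grip_width: 0.163
```

```bash
python3 st.py; python3 held.py|head -2|cut -c1-90
```

```text
22.32 [0.5428 0.1065 0.2066] yaw_y -77.0 z [-0.016  0.018 -1.   ] j [-1.1 25.6 92.5  1.2 62.9 75.4] F [-0.4 -0.4 -0.7] M [-0.278  0.244  0.167] w 14.2
bar n 1596 x end 0.0475 -> centre x 0.0005 y med -0.0021 z top -0.0309
dz/dx,dy/dx 0.099 -0.023
```

Call:
jog_arm(
  steps=[
    [[0.0,0,0,0,2],[0.0,0,0,0,2],[0.0,0,0,0,2]],
  ],
)

```text
clock: 22.75
eef_pos: [0.5427, 0.1063, 0.2065]
tcp_rot: [[0.993, 0.116, -0.016], [0.116, -0.993, 0.018], [-0.014, -0.02, -1.0]]
force: [-0.9, -1.3, -1.2]
grip_width: 0.16
```

```bash
python3 st.py; python3 held.py|head -2|cut -c1-90
```

```text
22.75 [0.5427 0.1063 0.2065] yaw_y -83.3 z [-0.016  0.018 -1.   ] j [-1.1 25.6 92.5  1.1 62.9 81.7] F [-0.9 -1.3 -1.2] M [-0.235  0.182  0.231] w 14.0
bar n 1590 x end 0.0472 -> centre x 0.0002 y med -0.0021 z top -0.031
dz/dx,dy/dx 0.098 -0.024
```

Call:
jog_arm(
  steps=[
    [[0.0,0,0,0,2],[0.0,0,0,0,2],[0.0,0,0,0,2]],
  ],
)

```text
clock: 23.18
eef_pos: [0.5427, 0.1061, 0.2065]
tcp_rot: [[1.0, 0.006, -0.016], [0.006, -1.0, 0.017], [-0.016, -0.017, -1.0]]
force: [0.1, -1.6, -1.2]
grip_width: 0.164
```

```bash
python3 st.py; python3 held.py|head -2|cut -c1-90
```

```text
23.18 [0.5427 0.1061 0.2065] yaw_y -89.7 z [-0.016  0.017 -1.   ] j [-1.1 25.6 92.5  1.1 62.9 88.1] F [ 0.1 -1.6 -1.2] M [-0.343  0.266  0.146] w 14.2
bar n 1583 x end 0.0471 -> centre x 0.0001 y med -0.0021 z top -0.031
dz/dx,dy/dx 0.099 -0.024
```

Call:
jog_arm(
  steps=[
    [[0.0,0,0,0,2],[0.0,0,0,0,2],[0.0,0,0,0,2]],
  ],
)

```text
clock: 23.6
eef_pos: [0.5426, 0.1059, 0.2064]
tcp_rot: [[0.994, -0.104, -0.016], [-0.104, -0.994, 0.017], [-0.018, -0.015, -1.0]]
force: [-0.2, -0.8, -1.0]
grip_width: 0.163
```

```bash
python3 st.py; python3 held.py|head -2|cut -c1-90
```

```text
23.6 [0.5426 0.1059 0.2064] yaw_y -96.0 z [-0.016  0.017 -1.   ] j [-1.1 25.6 92.5  1.1 62.9 94.4] F [-0.2 -0.8 -1. ] M [-0.334  0.15   0.27 ] w 14.2
bar n 1578 x end 0.0469 -> centre x -0.0001 y med -0.0029 z top -0.031
dz/dx,dy/dx 0.1 -0.046
```

Torque is up and the bar has started lagging in the pads (slope -0.024 → -0.046), so the stop is probably reached. One more gentle step should confirm it.

Call:
jog_arm(
  steps=[
    [[0.0,0,0,0,1.5],[0.0,0,0,0,1.5],[0.0,0,0,0,0]],
  ],
)

```text
clock: 24.02
eef_pos: [0.543, 0.1059, 0.2064]
tcp_rot: [[0.987, -0.161, -0.016], [-0.16, -0.987, 0.017], [-0.018, -0.014, -1.0]]
force: [-0.6, -1.5, -1.0]
grip_width: 0.165
```

```bash
python3 st.py; python3 held.py|head -2|cut -c1-90; python3 st.py
```

```text
24.02 [0.543  0.1059 0.2064] yaw_y -99.2 z [-0.016  0.017 -1.   ] j [-1.1 25.6 92.5  1.1 62.8 97.6] F [-0.6 -1.5 -1. ] M [-0.279  0.142  0.236] w 14.3
bar n 1556 x end 0.0464 -> centre x -0.0006 y med -0.0045 z top -0.0309
dz/dx,dy/dx 0.096 -0.093
24.07 [0.543  0.1059 0.2064] yaw_y -99.2 z [-0.016  0.017 -1.   ] j [-1.1 25.6 92.5  1.1 62.8 97.6] F [-0.9 -0.9 -0.5] M [-0.294  0.195  0.261] w 14.3
```

The bar stalled at about -3.7° while the tool went on 3° and torque held at about 0.25 N m, so the springs have bottomed. I now back off: 13° of play plus 90°, which puts the bar's target yaw near +99°.

Call:
jog_arm(
  steps=[
    [[0.0,0,0,0,-5],[0.0,0,0,0,-10],[0.0,0,0,-0.0003,-10],[0.0,0,0,0,-10],[0.0,0,0,-0.0003,-10],[0.0,0,0,0,-10],[0.0,0,0,-0.0003,-10],[0.0,0,0,0,-10],[0.0,0,0,-0.0003,-10],[0.0,0,0,0,-5],[0.0,0,0,0,0]],
  ],
  squeeze=30,
)

```text
clock: 25.45
eef_pos: [0.541, 0.1097, 0.2072]
tcp_rot: [[0.123, 0.992, -0.02], [0.992, -0.123, 0.028], [0.025, -0.024, -0.999]]
force: [0.3, -1.2, -0.4]
grip_width: 0.162
```

```bash
python3 st.py; python3 held.py|head -2; python3 fit.py
```

```text
25.45 [0.541  0.1097 0.2072] yaw_y -7.0 z [-0.02   0.028 -0.999] j [-1.  25.5 92.5  1.7 63.2  5.2] F [ 0.3 -1.2 -0.4] M [-0.399  0.108 -0.058] w 14.1
bar n 1635 x end 0.0484 -> centre x 0.0014 y med -0.0022 z top -0.0301
dz/dx,dy/dx 0.116 -0.054
foot [0.5392 0.1101 0.1642] tool dx,dy [-0.0021  0.0005] bar yaw 82.9
```

Call:
jog_arm(
  steps=[
    [[0.0,0,0,0,-5],[0.0,0,0,0,-5],[0.0,0,0,0,-3],[0.0,0,0,0,0],[0.0,0,0,0,0]],
  ],
)

```text
clock: 26.12
eef_pos: [0.5403, 0.1097, 0.2073]
tcp_rot: [[-0.1, 0.995, -0.022], [0.995, 0.1, 0.028], [0.03, -0.019, -0.999]]
force: [-1.0, -1.3, 0.3]
grip_width: 0.163
```

```bash
python3 st.py; python3 held.py|head -2; python3 - <<'E'
from h import *
# height of upper spring plate etc. not resolvable; crop for a look
f=optics.grab_frame("scene"); cv2.imwrite("pics/sc4.png",cv2.resize(f["image"][120:260,320:480],None,fx=4,fy=4,interpolation=cv2.INTER_CUBIC))
E
```

```text
26.12 [0.5403 0.1097 0.2073] yaw_y 5.8 z [-0.022  0.028 -0.999] j [-1.1 25.5 92.5  1.8 63.3 -7.6] F [-1.  -1.3  0.3] M [-0.374  0.111 -0.079] w 14.1
bar n 1635 x end 0.0484 -> centre x 0.0014 y med -0.0019 z top -0.0301
dz/dx,dy/dx 0.113 -0.056
```

View pics/sc4.png

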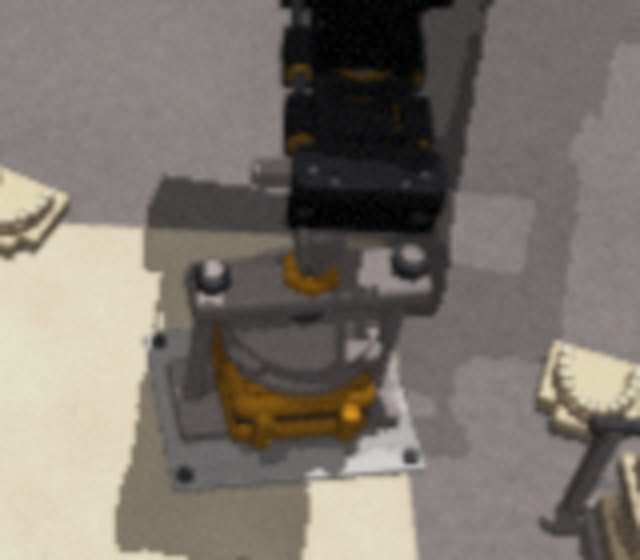

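The key sits on the screw between the jaws (crop ≈(315,260)) and the compress is undisturbed. Bar yaw is 99°, as wanted. I ease back to mid-play and lift straight off.

Call:
jog_arm(
  steps=[
    [[0.0,0,0,0,3],[0.0,0,0,0,3],[0.0,0,0,0,0],[0.0,0,0,-0.005,0],[0.0,0,0,-0.008,0],[0.0,0,0,-0.01,0],[0.0,0,0,-0.02,0],[0.0,0,0,-0.03,0],[0.0,0,0,-0.03,0],[0.0,0,0,0,0]],
  ],
)

```text
clock: 27.48
eef_pos: [0.543, 0.1082, 0.3155]
tcp_rot: [[0.007, 1.0, -0.02], [0.999, -0.006, 0.032], [0.032, -0.02, -0.999]]
force: [0.1, 0.0, -2.7]
grip_width: 0.158
```

```bash
python3 st.py; python3 held.py
```

```text
27.48 [0.543  0.1082 0.3155] yaw_y -0.3 z [-0.02   0.032 -0.999] j [-1.3 19.1 84.3  1.8 77.8 -1.4] F [ 0.1  0.  -2.7] M [-0.143  0.013  0.064] w 13.8
bar n 1628 x end 0.0482 -> centre x 0.0012 y med -0.0025 z top -0.0308
dz/dx,dy/dx 0.098 -0.065
top fit 1356 [ 0.0268 -0.0317] edges y [-0.0081  0.0036]
screw px 0
```

Key off, still held (weight -2.7 N). I step aside to look at the screw head and check its angle before putting the key away.

Call:
jog_arm(
  steps=[
    [[0.0,-0.04,0,0,0],[0.0,-0.04,0,0,0],[0.0,0,0,0,0],[0.0,0,0,0,0],[0.0,0,0,0,0]],
  ],
)

```text
clock: 28.15
eef_pos: [0.537, 0.0291, 0.3046]
tcp_rot: [[0.005, 0.999, -0.036], [0.999, -0.003, 0.036], [0.035, -0.036, -0.999]]
force: [-0.3, 0.2, -2.8]
grip_width: 0.159
```

```bash
python3 st.py; python3 - <<'E'
from h import *
s=sensors.get_state(); f=optics.grab_frame("wrist"); T=wristT(f,s); P=cloud(f,T)
m=(np.hypot(P[...,0]-.54,P[...,1]-.108)<.03)&(P[...,2]>.170)&(P[...,2]<.185)&(f["range_z"]>0)
q=P[m]; print(len(q), cv2.minAreaRect(q[:,:2].astype(np.float32)*1000) if len(q)>4 else "")
r,c=np.nonzero(m); r0,c0=int(r.mean()),int(c.mean()); print(r0,c0)
x0,y0,sc=c0-25,max(r0-22,0),12
img=cv2.resize(f["image"][y0:y0+44,x0:x0+50],None,fx=sc,fy=sc,interpolation=cv2.INTER_CUBIC); raw=img.copy()
K=f["K"];Ti=np.linalg.inv(T); cc=np.array(cv2.minAreaRect(q[:,:2].astype(np.float32))[0])
def pr(p):
    k=Ti[:3,:3]@p+Ti[:3,3]; return np.array([K[0,2]+K[0,0]*k[0]/-k[2],K[1,2]-K[1,1]*k[1]/-k[2]])
for h,z in ((.007,.175),(.0045,.179)):
    pts=[(pr(np.array([*(cc+h*np.sqrt(2)*np.array([np.cos(t),np.sin(t)])),z]))-[x0-.5,y0-.5])*sc for t in np.radians(3+45+90*np.arange(4))]
    cv2.polylines(img,[np.int32(pts)],True,(0,0,255),1)
cv2.imwrite("pics/z2.png",cv2.resize(np.hstack([raw,img]),None,fx=.65,fy=.65,interpolation=cv2.INTER_AREA))
E
```

```text
28.15 [0.537  0.0291 0.3046] yaw_y -0.2 z [-0.036  0.036 -0.999] j [ -9.8  18.8  86.5   1.7  77.1 -10. ] F [-0.3  0.2 -2.8] M [-0.104 -0.035  0.003] w 13.9
196 ((539.2777099609375, 108.74626922607422), (12.910611152648926, 13.296246528625488), 0.440373957157135)
117 326
```

View pics/z2.png

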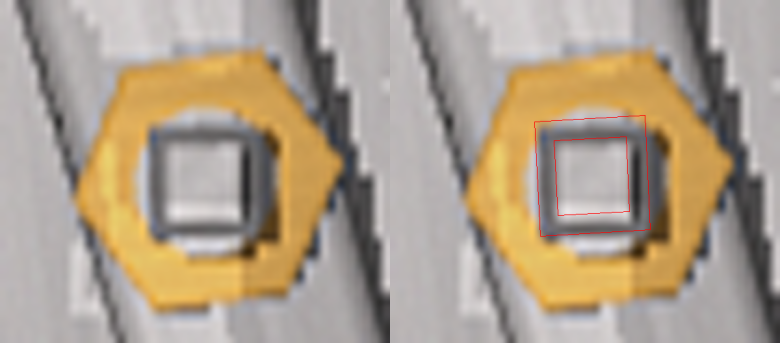

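The square now stands at about 0.5° (mod 90). The net turn from 53° fits about 51° down and about 88° back. The bush looks in place. I carry the key back to open bench near where it stood.

Call:
jog_arm(
  steps=[
    [[0.0,-0.03,0,-0.001,0],[0.0,-0.045,0.0005,-0.001,0],[0.0,-0.045,0.0005,-0.001,0],[0.0,-0.045,0.0005,-0.001,0],[0.0,-0.045,0.0005,-0.001,0],[0.0,-0.045,0.0005,-0.001,0],[0.0,-0.045,0.0005,-0.001,0],[0.0,-0.045,0,-0.001,0],[0.0,-0.015,0,0,0],[0.0,0,0,0,0],[0.0,0,0,0.05,0],[0.0,0,0,0.05,0],[0.0,0,0,0.05,0],[0.0,0,0,0.03,0],[0.0,0,0,0.01,0],[0.0,0,0,0,0],[0.0,0,0,0,0]],
  ],
)

```text
clock: 30.32
eef_pos: [0.5441, -0.3136, 0.1084]
tcp_rot: [[-0.023, 0.999, -0.028], [0.999, 0.024, 0.039], [0.039, -0.027, -0.999]]
force: [0.1, -0.9, -1.4]
grip_width: 0.16
```

```bash
python3 st.py; python3 held.py|head -3
```

```text
30.32 [ 0.5441 -0.3136  0.1084] yaw_y 1.4 z [-0.028  0.039 -0.999] j [-40.5  38.8  84.7   0.8  59.1 -42.2] F [ 0.1 -0.9 -1.4] M [-0.135  0.009  0.016] w 13.9
bar n 1628 x end 0.0483 -> centre x 0.0013 y med -0.0025 z top -0.0307
dz/dx,dy/dx 0.101 -0.061
top fit 1361 [ 0.028  -0.0316] edges y [-0.0081  0.0036]
```

Call:
jog_arm(
  steps=[
    [[0.0,0,0,0.02,0],[0.0,0,0,0.02,0],[0.0,0,0,0.012,0],[0.0,0,0,0.004,0],[0.0,0,0,0,0]],
  ],
)

```text
clock: 31.0
eef_pos: [0.5473, -0.3156, 0.0583]
tcp_rot: [[-0.023, 1.0, -0.016], [0.999, 0.023, 0.029], [0.029, -0.015, -0.999]]
force: [-0.3, -0.3, -2.8]
grip_width: 0.162
```

```bash
python3 st.py
```

```text
31.0 [ 0.5473 -0.3156  0.0583] yaw_y 1.3 z [-0.016  0.029 -0.999] j [-40.4  42.7  86.4   0.8  52.7 -42.3] F [-0.3 -0.3 -2.8] M [-0.115  0.055  0.062] w 14.1
```

Call:
jog_arm(
  steps=[
    [[0.0,0,0,0.006,0],[0.0,0,0,0.005,0],[0.0,0,0,0.003,0],[0.0,0,0,0.001,0]],
  ],
)

```text
clock: 31.5
eef_pos: [0.5479, -0.3159, 0.0437]
tcp_rot: [[-0.023, 1.0, -0.014], [0.999, 0.023, 0.027], [0.028, -0.013, -1.0]]
force: [0.3, 0.1, -3.2]
grip_width: 0.161
```

```bash
python3 st.py
```

```text
31.5 [ 0.5479 -0.3159  0.0437] yaw_y 1.3 z [-0.014  0.027 -1.   ] j [-40.4  43.9  86.7   0.9  51.1 -42.3] F [ 0.3  0.1 -3.2] M [-0.104  0.07   0.031] w 14.0
```

Call:
jog_arm(
  steps=[
    [[0.0,0,0,0.001,0],[0.0,0,0,0.001,0],[0.0,0,0,0.0005,0]],
  ],
)

```text
clock: 31.88
eef_pos: [0.5479, -0.316, 0.0426]
tcp_rot: [[-0.023, 1.0, -0.014], [0.999, 0.023, 0.027], [0.027, -0.013, -1.0]]
force: [-0.2, 0.2, 1.1]
grip_width: 0.158
```

```bash
python3 st.py
```

```text
31.88 [ 0.5479 -0.316   0.0426] yaw_y 1.3 z [-0.014  0.027 -1.   ] j [-40.4  44.   86.7   0.9  50.9 -42.3] F [-0.2  0.2  1.1] M [0.073 0.152 0.019] w 13.8
```

The foot is touching: force went from -3 N to +1 N. I open gently, wait, then rise. At full opening the fingers stay clear of everything.

Call:
jog_arm(
  steps=[
    [[0.018,0,0,0,0],[0.025,0,0,0,0],[0.04,0,0,0,0],[0.05,0,0,0,0],[0.05,0,0,0,0],[0.05,0,0,0,0],[0.05,0,0,-0.01,0],[0.05,0,0,-0.02,0],[0.05,0,0,-0.03,0],[0.05,0,0,-0.04,0],[0.05,0,0,-0.04,0],[0.05,0,0,-0.04,0],[0.05,0,0,0,0],[0.05,0,0,0,0],[0.05,0,0,0,0]],
  ],
)

```text
clock: 33.75
eef_pos: [0.5505, -0.321, 0.2314]
tcp_rot: [[-0.023, 1.0, -0.011], [0.999, 0.023, 0.025], [0.025, -0.01, -1.0]]
force: [0.1, -0.1, 0.5]
grip_width: 0.575
```

```bash
python3 st.py; python3 - <<'E'
from h import *
f0={c:dict(np.load(f"{c}0.npz")) for c in ("top","scene")}
s=sensors.get_state(); f=optics.grab_frame("wrist"); P=cloud(f,wristT(f,s))
def bar(P,Z):
    m=(np.hypot(P[...,0]-.548,P[...,1]+.316)<.07)&(P[...,2]>.06)&(P[...,2]<.085)&(Z>0); q=P[m]
    print(len(q),cv2.minAreaRect(q[:,:2].astype(np.float32)*1000) if len(q)>4 else "", "plane",np.linalg.lstsq(np.c_[q[:,:2]-q[:,:2].mean(0),np.ones(len(q))],q[:,2],rcond=None)[0].round(4))
bar(P,f["range_z"])
cv2.imwrite("pics/end_w.png",f["image"])
for c in ("top","scene"):
    g=optics.grab_frame(c); 
    if c=="scene": bar(cloud(g),g["range_z"])
    cv2.imwrite(f"pics/end_{c}.png",g["image"])
    for q in ("small_key","cast_a","jar","disc","wax_knife","articulator"):
        print(c,q,[(round(d["p"],2),np.round(d["centre"]).tolist()) for d in optics.look_for(c,q)[:2]])
E
```

```text
33.75 [ 0.5505 -0.321   0.2314] yaw_y 1.3 z [-0.011  0.025 -1.   ] j [-40.6  30.8  78.1   0.7  72.5 -42.2] F [ 0.1 -0.1  0.5] M [-0.032  0.072  0.009] w 50.0
884 ((546.8702392578125, -315.93572998046875), (14.233129501342773, 96.12924194335938), 4.428662300109863) plane [-0.0524 -0.0084  0.0736]
top small_key [(0.68, [248.0, 219.0])]
top cast_a [(0.68, [181.0, 234.0]), (0.62, [326.0, 262.0])]
top jar [(0.84, [328.0, 143.0])]
top disc [(0.91, [380.0, 151.0])]
top wax_knife [(0.6, [261.0, 134.0])]
top articulator [(0.98, [164.0, 187.0]), (0.26, [326.0, 145.0])]
207 ((548.5844116210938, -316.469970703125), (15.952665328979492, 95.95096588134766), 5.849584102630615) plane [-0.3912 -0.0473  0.0702]
scene small_key [(0.55, [280.0, 201.0])]
scene cast_a [(0.63, [465.0, 216.0]), (0.55, [321.0, 173.0])]
scene jar [(0.57, [293.0, 272.0]), (0.39, [400.0, 182.0])]
scene disc [(0.84, [235.0, 257.0])]
scene wax_knife [(0.5, [375.0, 294.0])]
scene articulator [(0.75, [484.0, 249.0])]
```

View pics/end_scene.png

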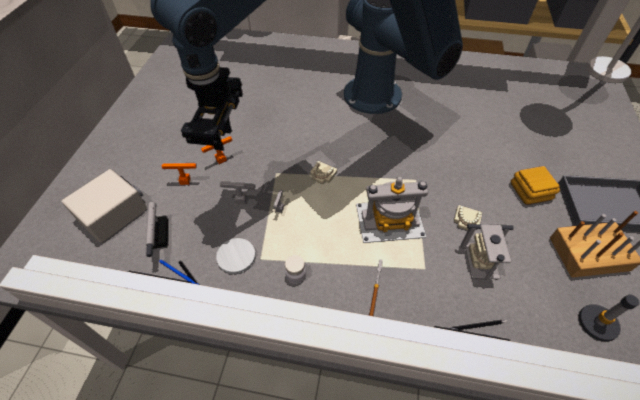

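The key stands upright at scene (238,188). The small key is at (280,201), the casts, jar, disc, knife and articulator are where they were, and the compress is clear. I hand in.

```bash
python3 -c "
from bench import workorder; print(workorder.job_done())"
```

```text
the job is handed in; nothing more can be done
None
```

I fitted the larger grey key on the screw and ran the screw down clockwise to its stop. I then backed it off a quarter turn, stood the key back on open bench and handed the job in at about 34 s. No verdict came back.

- **Run down:** the screw turned about 50°. At the end the bar stalled while the tool turned about 3° further. The wrist torque read about 0.25 N m, never above 0.27 at any check, against the bush's limit of about 0.6.
- **Back-off:** about 88–90° of screw turn, after the key's play of about 13°. With the key off, the screw's square measured about 0.5° (mod 90), which agrees to within about 2.5°.
- **Key at the end:** it stands at about (0.547, -0.316), roughly 0.42 m from the screw, with its bar top at 73.6 mm and the robot clear of it. The fitted slope of the bar's top was noisy: 3° from the wrist camera and an unusable value from the scene camera. I took it as upright from the bar height and the picture.
- **Other things:** in the last picture nothing else had moved. The trained network put the small key wrongly in the top view, but found it in place in the scene view.
- **Bush:** my comparison of the hexagon before and after differed by about 3°. That is about what the pictures can resolve, so it does not prove the bush stayed put, but the low torque says it did.
- **Failed attempts:** my first two grasps closed on nothing. The depth picture showed the fingertips about 30 mm shorter than the stated 22 mm ahead of the TCP. Gripping lower fixed it.

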